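Nest three saucepans with their handles fanned

TASK

Put the saucepans away as one nest: the medium pan inside the large one, which stays where it stands, and the small pan inside the medium one, each sitting level on the floor of the pan below. Fan the three handles out to one side like spread fingers, neighbouring ones roughly 30 to 60 degrees apart, so that no handle lies over another. Set the pans down rather than dropping them, and leave the other things on the worktop alone.

Things in the scene. Friction and masses are not known exactly. Their poses are not given: they have to be found in the camera images.
- large_pan_centre (a point): centre of the large saucepan, on its axis, half-way up (30 mm above its underside). Plain open steel pan, 132 mm outside diameter at the rim (124 mm at the base), 60 mm high, wall and floor 4 mm thick, about 600 g, with one wooden stick handle. Its own z axis is the pan's axis (up); its handle points along its own -x.
- large_pan_grip (a point): middle of the wooden handle grip of the large saucepan, 116 mm from the pan's axis and 68 mm above its underside (8 mm above the rim). The grip is level, runs radially, 70 mm long, 18 mm wide, 22 mm tall, and begins 20 mm outside the pan's wall; a thin 8 mm stem joins it to the rim. Axes as the pan's centre point.
- large_pan: the large saucepan as a whole, origin at the centre of its underside, handle along its own -x. It stands on the worktop and stays there, with the others going into it.
- medium_pan_centre (a point): centre of the medium saucepan, on its axis, half-way up (32 mm above its underside). Plain open steel pan, 96 mm outside diameter at the rim (88 mm at the base), 64 mm high, wall and floor 4 mm thick, about 250 g, with one wooden stick handle. Its own z axis is the pan's axis (up); its handle points along its own -x.
- medium_pan_grip (a point): middle of the wooden handle grip of the medium saucepan, 98 mm from the pan's axis and 72 mm above its underside (8 mm above the rim). The grip is level, runs radially, 70 mm long, 18 mm wide, 22 mm tall, and begins 20 mm outside the pan's wall; a thin 8 mm stem joins it to the rim. Axes as the pan's centre point.
- medium_pan: the medium saucepan as a whole, origin at the centre of its underside, handle along its own -x. It stands on the worktop at one side of the large pan. Seated in the large pan its underside is 4 mm above the large pan's underside and its centre 6 mm above the large pan's centre, with up to 14 mm of sideways play; with its grip over the large pan's grip it cannot seat.
- small_pan_centre (a point): centre of the small saucepan, on its axis, half-way up (34 mm above its underside). Plain open steel pan, 66 mm outside diameter at the rim (58 mm at the base), 68 mm high, wall and floor 4 mm thick, about 150 g, with one wooden stick handle. Its own z axis is the pan's axis (up); its handle points along its own -x.
- small_pan_grip (a point): middle of the wooden handle grip of the small saucepan, 83 mm from the pan's axis and 76 mm above its underside (8 mm above the rim). The grip is level, runs radially, 70 mm long, 18 mm wide, 22 mm tall, and begins 20 mm outside the pan's wall; a thin 8 mm stem joins it to the rim. Axes as the pan's centre point.
- small_pan: the small saucepan as a whole, origin at the centre of its underside, handle along its own -x. It stands on the worktop at the other side of the large pan (the two may have changed places). Seated in the medium pan its underside is 4 mm above the medium pan's underside and its centre 6 mm above the medium pan's centre, with up to 11 mm of sideways play; with its grip over the grip below it cannot seat.
- spice_jar: spice jar, 45 mm across, 106 mm tall, loose, to the right of the pans; origin under its centre; bystander
- lemon: lemon, 67 x 54 x 54 mm, loose, lying beyond and to the right of the pans; origin under its centre; bystander
There are look-alikes about, which are no part of the job. What is shaped like the small_pan but turquoise is not meant.

How it is judged (in metres and radians):
At the end, for the whole second after the job is handed in: Large pan upright on the worktop within 50 mm of its start; medium seated in large, small in medium (4 mm in height, axes 22 mm, level to 4 degrees); every two handles at least 20 degrees apart, each grip at most 50-60 mm past the lower pan's axis on the side away from its handle; at rest (z of medium_pan_centre in the frame of large_pan_centre below 0.01 m and horizontal distance between medium_pan_centre and large_pan_centre below 0.022 m and angle between each of medium_pan_centre, small_pan_centre, large_pan_centre's own z axis and vertical below 0.07 rad and z of small_pan_centre in the frame of medium_pan_centre below 0.01 m and horizontal distance between small_pan_centre and medium_pan_centre below 0.022 m and angle between the x axis of each of medium_pan_centre, small_pan_centre and the x axis of large_pan_centre, either way round above 0.35 rad and x of each of medium_pan_grip, small_pan_grip in the frame of large_pan_centre below 0.06 m and angle between the x axis of small_pan_centre and the x axis of medium_pan_centre, either way round above 0.35 rad and x of small_pan_grip in the frame of medium_pan_centre below 0.05 m and height (world z) of large_pan between -0.006 and 0.006 m and distance of large_pan from where it was at the start of the episode below 0.05 m and linear speed of each of large_pan, medium_pan, small_pan below 0.02 m/s); the robot touches nothing.
It fails at once if the spice jar or the lemon is pushed more than 40 mm from its place (distance of any of spice_jar, lemon from where it was at the start of the episode above 0.04 m).
It fails at once if the medium pan is let fall (moves faster than 0.6 m/s with no finger on it, a drop of about 20 mm) (linear speed of medium_pan above 0.6 m/s and contact force between the fingers and medium_pan below 0.01 N).
It fails at once if the small pan is let fall (moves faster than 0.6 m/s with no finger on it, a drop of about 20 mm) (linear speed of small_pan above 0.6 m/s and contact force between the fingers and small_pan below 0.01 N).
It also fails if it takes over 56 s, if anything falls off the work surface, if the arm or the gripper's body presses on something with over 40 N, if the wrist force passes 120 N, or if a joint passes its speed limit or range.

ROBOT

A 7-joint arm with a two-finger parallel gripper is mounted at the origin on a cart in front of the work surface, level with it; the furniture and walls round the work are solid. World frame = base frame: x ahead of the robot, y to its left, z up, the work surface at z = 0. Lengths are in m, angles in degrees, forces in N, time in s.
With the tool pointing down it reaches from about 0.35 to 0.775 m from the base axis. Payload 3.1 kg.
Tool frame: the origin (TCP) lies on the centre line of the jaws, within the pads' length; the fingertips stand 17 mm ahead of it and the grasp point (between the pads) lies 2 mm behind it (robot.tip_reach is the distance from the TCP to the fingertips, in m); z points along the fingers, y is the line along which they close (so a half turn about z gives the same grasp; the last joint's range is limited). The gripper opens to 85 mm and grips with 20 to 120 N. Pads are 22 mm wide; open, the fingers measure 114 mm over their backs; the gripper's body (76 mm by 85 mm) begins 54 mm behind the grasp point. The pads swing forward as they close: fully open they stand 13 mm farther back than shut.
Start: joints at [-78.249, 17.813, 0.802, 86.603, -0.252, 75.585, -1.558], TCP at [0.134, 0.533, 0.248] pointing down, gripper open.
Joint ranges: [-154.91, 154.91], [-16.99, 109.72], [-72.82, 74.43], [7.12, 147.25], [-82.49, 262.49], [11.32, 116.49], [-174.64, 174.64]. Speed limits (degrees/s): [159.86, 159.86, 180, 180, 180, 180, 180].

INTERFACE

Orientations are given as [roll, pitch, yaw] about the fixed x, y, z axes, in that order (R = Rz(yaw) Ry(pitch) Rx(roll)).
In Python, from station import robot, fingers, vision, workorder, recognise gives the robot as it stands. Calls block until the motion is done:
- robot.move_to(position, orientation): joint-space move of the TCP to a pose.
- robot.line_to(position, orientation=None, velocity=0.15, f_stop=None): straight line of the TCP; orientation=None keeps the orientation; velocity is the mean speed in m/s. With f_stop (N) it stops when the force on the tool has changed by that much, and returns True; else False.
- robot.move_j(angles): joint-space move.
- fingers.gripper_to(opening, force=None): opening from 0.0 (shut) to 1.0 (fully open); force is the grip in N (None keeps the last); returns when the fingers have stopped.
- robot.pause(seconds).
- robot.inverse_kinematics(position, orientation): joint angles nearest the present ones, or None.
- vision.grab_frame(name): name is "scene" or "top" or "wrist"; returns the picture (480x640x3 uint8, red, green, blue); there is no depth.
- vision.calibration(name): a dict with "mtx" (3x3 intrinsics, pixels), "extrinsics" (4x4, takes a point from world to camera coordinates); the wrist camera has in their place "T_tool_cam" (4x4, takes a point from camera to tool coordinates, whose origin is the TCP and whose axes are the flange's). Camera axes: x right, y up, looking along -z (the intrinsics and any distortion apply to the point x, -y, -z); pixel columns grow to the right and rows downward; lengths in m; the calibration is good to about 2 mm. A picture is of the moment at which its call begins: read the wrist's pose just before it. calibration takes no time and is no camera call.
A pose or a line that the arm cannot do raises robot.PlanningError and nothing moves.
- workorder.close_job(): hands the job in; it is judged then, once.
Trained networks look in the newest picture that a camera, given by its name, has taken for a name from the list of things; names that differ only in an ending like _2 or _b are one class to them, and where a whole thing is asked for, a point or a joint stands for the part that bears it (a point fixed in the world has none). Each returns a list of dicts, best first, with "p" (0 to 1); they miss things now and then, are a little off and sometimes report something else, mostly with a low value. They report only what shows in the picture. A call takes as long as a camera call. They do not tell look-alikes from the thing itself.
- recognise(label, camera): "rect" ([centre column, centre row, width, height] in pixels, round what is visible of it).
Readings, each from a call of its own:
- robot.current_time_s(): time.
- robot.current_joint_positions(): joint angles.
- robot.current_dq(): joint speeds.
- robot.current_joint_torque(): joint torques, N m.
- robot.current_tool_pos(): TCP position.
- robot.current_eef_rot(): TCP orientation.
- robot.current_contact_force(): force on the tool from outside, world axes, zero at the start.
- robot.current_torque(): the same for the moment, N m.
- robot.current_finger_gap(): opening from 0.0 (shut) to 1.0 (fully open).
- robot.current_gripper_force(): force on a finger pad.
Only numpy, scipy, OpenCV 4.12 (cv2) and the standard library are available. Lean on these libraries where they do the work, as an engineer would, in place of code of your own. Each camera call takes 0.05 s, during which the arm holds its last target. There are 200 camera calls.

## Working session

There is one attempt and no reset: what is moved stays moved. The work goes in short steps, each a Python script; the robot and the scene stay as the last script left them, time stands still between calls to the robot, and variables do not carry over. Pictures are saved under pics/ and viewed, at most 10 in all, crops included, and the job is handed in when it is done.

```bash
mkdir -p pics; ls
python3 - <<'E'
from station import robot, fingers, vision, workorder, recognise
import cv2, numpy as np
for c in ("scene","top"):
    f=vision.grab_frame(c); cv2.imwrite(f"pics/{c}0.png",f[:,:,::-1])
    k=vision.calibration(c); print(c,np.round(k["mtx"],1).tolist(),np.round(k["extrinsics"],4).tolist(),[x for x in k])
    for l in ("large_pan","medium_pan","small_pan","large_pan_grip","medium_pan_grip","small_pan_grip","spice_jar","lemon"):
        print(l,[(np.round(d["rect"]).astype(int).tolist(),round(d["p"],2)) for d in recognise(l,c)][:4])
print(robot.current_time_s(), robot.current_eef_rot())
E
```

```text
pics
scene [[495.5, 0.0, 315.0], [0.0, 495.5, 230.7], [0.0, 0.0, 1.0]] [[0.7643, -0.6446, 0.0181, -0.3541], [0.4514, 0.5547, 0.699, -0.3625], [-0.4606, -0.526, 0.7149, -1.1999], [0.0, 0.0, 0.0, 1.0]] ['mtx', 'extrinsics']
large_pan [([345, 254, 72, 47], 0.74)]
medium_pan [([404, 327, 63, 41], 0.81)]
small_pan [([313, 203, 47, 28], 0.86), ([216, 163, 41, 33], 0.69)]
large_pan_grip [([347, 257, 73, 45], 0.87)]
medium_pan_grip [([402, 327, 66, 46], 0.76)]
small_pan_grip [([216, 159, 43, 36], 0.97), ([313, 205, 50, 23], 0.86)]
spice_jar [([472, 340, 29, 32], 0.57)]
lemon [([430, 288, 23, 20], 0.91)]
top [[548.6, 0.0, 322.1], [0.0, 548.6, 237.0], [0.0, 0.0, 1.0]] [[0.0794, -0.9968, 0.0122, 0.048], [0.8922, 0.0765, 0.4451, -0.5344], [-0.4446, -0.0244, 0.8954, -1.4563], [0.0, 0.0, 0.0, 1.0]] ['mtx', 'extrinsics']
large_pan [([359, 235, 48, 60], 0.67), ([447, 262, 31, 54], 0.39)]
medium_pan [([447, 263, 34, 54], 0.63)]
small_pan [([286, 210, 29, 40], 0.75)]
large_pan_grip [([360, 234, 47, 59], 0.55)]
medium_pan_grip [([446, 264, 36, 61], 0.81)]
small_pan_grip [([286, 210, 31, 39], 0.89), ([142, 237, 25, 57], 0.67)]
spice_jar [([491, 235, 24, 28], 0.87)]
lemon [([424, 213, 16, 20], 0.53), ([284, 210, 30, 42], 0.24)]
0.9 [1.79994486e+02 3.90248237e-04 1.65863479e+02]
```

Run:
```python
import cv2
a=cv2.imread("pics/top0.png"); cv2.imwrite("pics/top0c.png",cv2.resize(a[160:320,250:520],None,fx=2.95,fy=2.95,interpolation=cv2.INTER_CUBIC))
```

```text
(no output)
```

View pics/scene0.png

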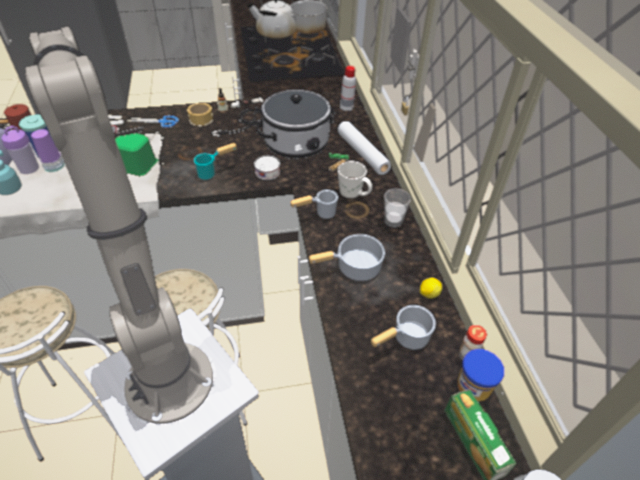

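View pics/top0c.png

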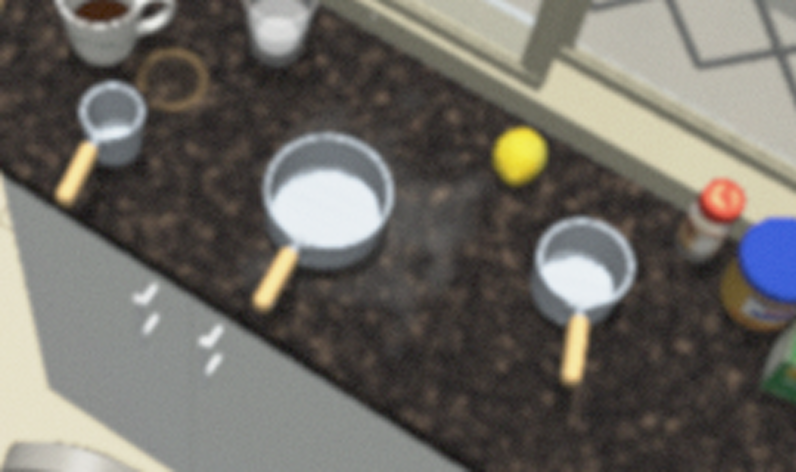

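The small-pan candidates in the scene picture are steel at (313,203) and turquoise at (216,163). The steel one is meant, because turquoise is excluded. The enlarged crop confirms it is steel, at top (286,210). The large pan is at top (360,230) and the medium pan at (447,260). All three handles point towards the robot side.

```bash
cat > h.py <<'E'
from station import robot, fingers, vision, workorder, recognise
import cv2, numpy as np
from scipy.spatial.transform import Rotation as R
from scipy.optimize import least_squares
D={"large":(.132,.060,.116,.068),"medium":(.096,.064,.098,.072),"small":(.066,.068,.083,.076)} # rim dia, height, grip r, grip z
def cam(name,pose=None):
    k=vision.calibration(name); K=np.array(k["mtx"])
    if name=="wrist":
        T=np.eye(4); T[:3,3]=pose[0]; T[:3,:3]=R.from_euler("xyz",pose[1],degrees=True).as_matrix()
        return K,np.linalg.inv(T@np.array(k["T_tool_cam"]))
    return K,np.array(k["extrinsics"])
def proj(P,c):
    K,E=c; q=np.atleast_2d(P)@E[:3,:3].T+E[:3,3]; q=q*[1,-1,-1]; u=q@K.T
    return u[:,:2]/u[:,2:]
def ray(uv,c,z):
    K,E=c; uv=np.atleast_2d(uv); d=np.linalg.solve(K,np.c_[uv,np.ones(len(uv))].T).T*[1,-1,-1]
    d=d@E[:3,:3]; o=-E[:3,:3].T@E[:3,3]
    return (o+d*((z-o[2])/d[:,2])[:,None])[:,:2]
def grips(img):
    h=cv2.cvtColor(img,cv2.COLOR_RGB2HSV)
    m=cv2.inRange(h,(8,90,110),(22,255,255)); n,l,s,c=cv2.connectedComponentsWithStats(m)
    return [(i,s[i],c[i]) for i in range(1,n) if s[i][4]>25],l
def grip_pose(l,i,c,z):
    r,cc=np.nonzero(l==i); p=ray(np.c_[cc,r],c,z); m=p.mean(0); w,v=np.linalg.eigh(np.cov((p-m).T))
    return m,v[:,1],2*np.sqrt(3*w)
def model(name,x,y,a,z0=0):
    "rim circle, grip corners; a=direction (rad) in which the handle points"
    d,h,gr,gz=D[name]; t=np.linspace(0,2*np.pi,60)
    rim=np.c_[x+d/2*np.cos(t),y+d/2*np.sin(t),0*t+h+z0]
    u=np.array([np.cos(a),np.sin(a)]); n=np.array([-u[1],u[0]])
    g=np.array([[*(np.array([x,y])+u*(gr+s*.035)+n*q*.009),gz+.011+z0] for s,q in((-1,-1),(1,-1),(1,1),(-1,1))])
    return rim,g
def draw(img,c,poses):
    o=img[:,:,::-1].copy()
    for n,p in poses.items():
        for P in model(n,*p): cv2.polylines(o,[np.round(proj(P,c)*8).astype(int)],True,(0,0,255),1,cv2.LINE_AA,3)
    return o
E
python3 - <<'E'
from h import *
for c in ("top","scene"):
    img=cv2.imread(f"pics/{c}0.png")[:,:,::-1].copy(); C=cam(c); g,l=grips(img); P={}
    for i,s,ct in g:
        m,v,L=grip_pose(l,i,C,.08); 
        if v[0]>0: v=-v
        print(c,np.round(ct),s[4],np.round(m,3),"dir",round(np.degrees(np.arctan2(v[1],v[0]))),np.round(L,3))
rec={"large":(359,235),"medium":(447,262),"small":(286,210)}
for n,p in rec.items(): print(n,ray(p,cam("top"),.04))
print(ray((424,213),cam("top"),.027),ray((491,235),cam("top"),.05), ray((472,340),cam("scene"),.05))
print(np.round(vision.calibration("wrist")["T_tool_cam"],3).tolist(),np.round(vision.calibration("wrist")["mtx"]).tolist())
E
```

```text
top [66. 48.] 150 [1.222 1.06 ] dir 150 [0.048 0.063]
top [75. 64.] 42 [1.153 1.011] dir -178 [0.016 0.058]
top [248. 153.] 67 [0.831 0.353] dir -174 [0.015 0.062]
top [ 57. 195.] 393 [0.624 0.914] dir -145 [0.093 0.124]
top [151. 217.] 105 [0.576 0.614] dir 175 [0.028 0.07 ]
top [275. 219.] 100 [0.599 0.24 ] dir 166 [0.027 0.07 ]
top [493. 226.] 37 [ 0.632 -0.418] dir 174 [0.014 0.029]
top [342. 255.] 92 [0.497 0.03 ] dir 157 [0.026 0.068]
top [444. 280.] 101 [ 0.445 -0.268] dir 170 [0.026 0.07 ]
top [554. 304.] 64 [ 0.397 -0.577] dir -101 [0.011 0.05 ]
scene [298.  55.] 59 [1.198 0.994] dir 128 [0.042 0.067]
scene [200. 114.] 331 [0.61 0.85] dir -117 [0.087 0.14 ]
scene [  4. 121.] 27 [0.028 1.256] dir 121 [0.022 0.029]
scene [226. 148.] 128 [0.571 0.609] dir -174 [0.041 0.067]
scene [336. 164.] 47 [0.808 0.299] dir -171 [0.016 0.064]
scene [302. 201.] 121 [0.602 0.231] dir 167 [0.038 0.065]
scene [321. 257.] 147 [0.497 0.018] dir 156 [0.034 0.07 ]
scene [383. 337.] 158 [ 0.446 -0.274] dir 172 [0.028 0.072]
scene [475. 330.] 44 [ 0.636 -0.405] dir -178 [0.013 0.028]
scene [481. 335.] 27 [ 0.635 -0.423] dir -175 [0.009 0.02 ]
scene [484. 395.] 78 [ 0.512 -0.523] dir 172 [0.011 0.041]
scene [466. 401.] 63 [ 0.469 -0.506] dir -103 [0.015 0.028]
scene [479. 457.] 123 [ 0.394 -0.598] dir -107 [0.01  0.049]
large [[ 0.58747172 -0.01812894]]
medium [[ 0.51956333 -0.28568236]]
small [[0.65539815 0.21406808]]
[[ 0.68936097 -0.21969633]] [[ 0.61690724 -0.41971164]] [[ 0.62750674 -0.41195729]]
[[0.001, 0.947, 0.321, 0.083], [1.0, -0.001, -0.001, 0.001], [-0.0, 0.321, -0.947, -0.124], [0.0, 0.0, 0.0, 1.0]] [[397.0, 0.0, 327.0], [0.0, 397.0, 235.0], [0.0, 0.0, 1.0]]
```

```bash
cat >> h.py <<'E'
def fit(name,img,c,seed,z0=0):
    "fit x,y,a of a pan: grip blob + edges on rim circle (outer and inner)"
    e=cv2.Canny(cv2.GaussianBlur(cv2.cvtColor(img,cv2.COLOR_RGB2GRAY),(3,3),0),40,100)
    g,l=grips(img); d,h,gr,gz=D[name]; best=None
    def gp(p): return np.array([p[0]+gr*np.cos(p[2]),p[1]+gr*np.sin(p[2]),gz+.008+z0])
    u=proj(gp(seed),c)[0]; i,_,ct=min(g,key=lambda t:np.hypot(*(t[2]-u)))
    m,v,L=grip_pose(l,i,c,gz+.009+z0)
    if v@[np.cos(seed[2]),np.sin(seed[2])]<0: v=-v
    dt=np.minimum(cv2.distanceTransform(255-e,cv2.DIST_L2,5),8).astype(np.float32)
    t=np.linspace(0,2*np.pi,120); 
    def res(p):
        P=np.vstack([np.c_[p[0]+r*np.cos(t),p[1]+r*np.sin(t),0*t+h+z0] for r in (d/2,d/2-.004)])
        q=proj(P,c).astype(np.float32); s=cv2.remap(dt,q[:,0].copy(),q[:,1].copy(),cv2.INTER_LINEAR,borderValue=8).ravel()
        gg=(gp(p)[:2]-m)/.002; da=(p[2]-np.arctan2(v[1],v[0])+np.pi)%(2*np.pi)-np.pi
        return np.r_[s/np.sqrt(len(s))*3,gg,da/.04]
    a0=np.arctan2(v[1],v[0])
    for dr in np.linspace(-.01,.01,5):
      for ds in (-.006,0,.006):
        x0=[*(m-(gr+dr)*v[:2]+ds*np.array([-v[1],v[0]])),a0]
        r=least_squares(res,x0,diff_step=1e-4,x_scale=[.01,.01,.05])
        if best is None or r.cost<best.cost: best=r
    return best.x,best.cost,np.round(m,4),np.degrees(a0),np.round(L,3)
def shot(name):
    pose=(robot.current_tool_pos(),robot.current_eef_rot()); img=vision.grab_frame("wrist")
    return img,cam("wrist",pose)
E
python3 - <<'E'
from h import *
import json
S={"small":(.681,.218,np.radians(167)),"large":(.604,-.019,np.radians(157)),"medium":(.542,-.285,np.radians(171))}
out={};tiles=[]
for n in ("small","large","medium"):
    s=S[n]; y=np.degrees(np.arctan2(s[1],s[0]))+90
    p=np.array(s[:2])+.04*np.array([np.cos(np.radians(y)),np.sin(np.radians(y))])
    p*=min(1,.62/np.hypot(*p)); robot.move_to([*p,.30],[180,0,y]); robot.pause(.2)
    img,c=shot(n); cv2.imwrite(f"pics/w_{n}.png",img[:,:,::-1])
    f=fit(n,img,c,s); print(n,np.round(f[0],4),np.degrees(f[0][2]).round(1),f[1:]); out[n]=list(f[0])
    o=draw(img,c,{n:f[0]}); u=proj([*f[0][:2],.05],c)[0].astype(int); x0,y0=np.clip(u-130,0,[380,220]); tiles.append(o[y0:y0+260,x0:x0+260])
cv2.imwrite("pics/tiles.png",np.hstack(tiles)); json.dump(out,open("p.json","w"))
print(robot.current_time_s(),robot.current_joint_positions())
E
```

```text
small [0.6842 0.2128 2.8268] 162.0 (np.float64(10.216038265004755), array([0.5989, 0.2406]), np.float64(162.05479587482262), array([0.024, 0.066]))
large [ 0.6152 -0.0196  2.719 ] 155.8 (np.float64(5.190320557630252), array([0.5081, 0.0292]), np.float64(157.193652811697), array([0.02 , 0.063]))
medium [ 0.5538 -0.2833  2.9871] 171.1 (np.float64(5.315129434706545), array([ 0.4546, -0.2669]), np.float64(173.1976657510302), array([0.02 , 0.066]))
5.5083 [ -5.36657038  29.06677967  45.69218967  71.1348894  -20.39279009
  87.81224469   9.75537457]
```

View pics/tiles.png

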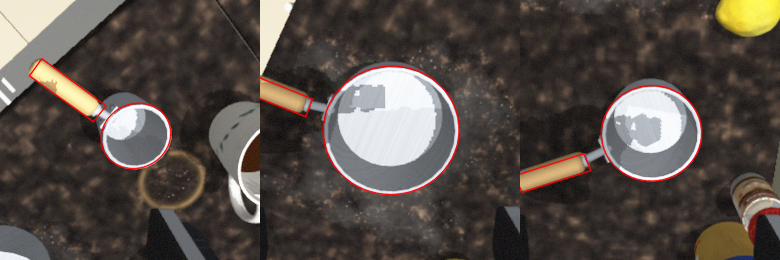

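The overlays fit all three rims. The wrist and overhead estimates differ by about 10 mm in x for the large and medium pans, so I'll cross-check them.

Run:
```python
from h import *
import json
P=json.load(open("p.json"))
for c in ("top","scene"):
    img=cv2.imread(f"pics/{c}0.png")[:,:,::-1].copy()
    for n in P:
        f=fit(n,img,cam(c),P[n]); print(c,n,np.round(f[0],4),np.degrees(f[0][2]).round(1),round(f[1],2),f[2:])
for n in P:
    g,l=grips(cv2.imread(f"pics/w_{n}.png")[:,:,::-1].copy()); print(n,[(s.tolist()) for i,s,_ in g])
print(robot.current_tool_pos(),robot.current_eef_rot())
```

```text
top small [0.6781 0.2162 2.8773] 164.9 4.07 (array([0.5962, 0.2391]), np.float64(166.2365845137858), array([0.027, 0.07 ]))
top large [ 0.6076 -0.0173  2.736 ] 156.8 4.57 (array([0.4986, 0.0296]), np.float64(157.12614613510686), array([0.026, 0.068]))
top medium [ 0.5441 -0.284   2.9749] 170.4 4.69 (array([ 0.4445, -0.2674]), np.float64(169.99690344814096), array([0.026, 0.07 ]))
scene small [0.6792 0.2101 2.9313] 168.0 2.73 (array([0.5989, 0.2269]), np.float64(167.4028843233148), array([0.038, 0.064]))
scene large [ 0.6076 -0.0245  2.7471] 157.4 3.42 (array([0.4992, 0.0199]), np.float64(155.6765510466408), array([0.034, 0.07 ]))
scene medium [ 0.5456 -0.2867  3.0182] 172.9 4.85 (array([ 0.4457, -0.2745]), np.float64(172.4979962760015), array([0.028, 0.072]))
small [[617, 125, 23, 11, 102], [612, 136, 28, 9, 125], [323, 163, 69, 57, 768], [462, 255, 17, 5, 62], [432, 268, 66, 45, 499], [212, 345, 22, 30, 275]]
large [[478, 0, 22, 10, 103], [454, 10, 81, 77, 1120], [178, 175, 76, 43, 1510], [210, 442, 21, 23, 239]]
medium [[201, 251, 70, 38, 1365], [421, 277, 38, 24, 200], [388, 320, 51, 37, 917], [353, 430, 12, 13, 72]]
[ 0.56153784 -0.24774853  0.29987033] [-1.79986576e+02 -3.56617855e-02  6.24596190e+01]
```

Nothing is truncated. The disagreement runs along the wrist camera's tool y, so I'll look again from the pre-grasp pose with a different yaw.

Run:
```python
from h import *
fingers.gripper_to(.6,80)
robot.move_to([.447,-.269,.22],[180,0,-8.5]); robot.pause(.2)
img,c=shot("m"); f=fit("medium",img,c,(.546,-.285,np.radians(171.5)))
print(np.round(f[0],4),np.degrees(f[0][2]).round(1),f[1:])
cv2.imwrite("pics/w_m2.png",draw(img,c,{"medium":f[0]}))
print(robot.current_time_s(),robot.current_tool_pos(),robot.current_joint_positions().round(1) if hasattr(robot.current_joint_positions(),'round') else 0)
```

```text
[ 0.5527 -0.2842  2.9946] 171.6 (np.float64(64.96530824405268), array([ 0.4538, -0.2694]), np.float64(172.1367454579943), array([0.021, 0.073]))
7.1417 [ 0.44771184 -0.26908445  0.22032027] [-17.1  24.8  63.7  95.2 -22.9  74.4 -47.7]
```

View pics/w_m2.png

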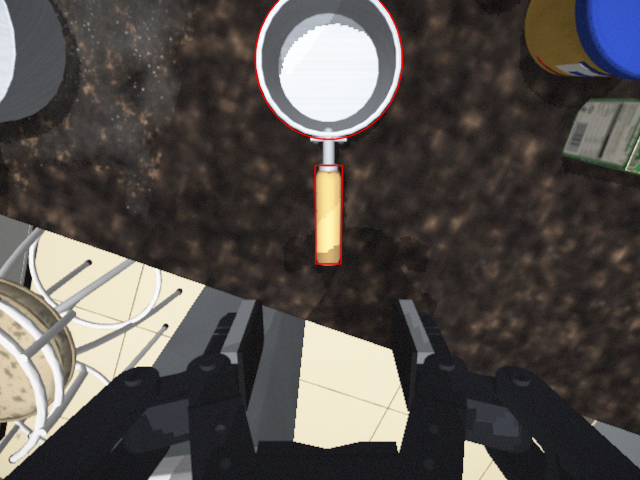

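Two wrist orientations agree to 1 mm, so I'll trust the wrist. Medium pan: (0.553, -0.284), handle at 171.5°. Large pan: (0.615, -0.020), handle at 156°. The overlay fits, so I'll grasp the medium handle and lift it.

Run:
```python
from h import *
a=np.radians(171.5); r=.090; u=np.array([np.cos(a),np.sin(a)]); g=np.array([.553,-.284])+r*u
O=[180,0,-8.5]
robot.move_to([*g,.14],O); print(robot.line_to([*g,.071],O,.12,f_stop=12))
print(fingers.gripper_to(0,90),robot.current_finger_gap(),robot.current_gripper_force(),robot.current_tool_pos())
robot.line_to([*g,.18],O,.10); robot.pause(.3)
img,c=shot("m"); f=fit("medium",img,c,(.553,-.284,a),z0=.109)
print(np.round(f[0],4),np.degrees(f[0][2]).round(1),f[1:]); cv2.imwrite("pics/lift.png",draw(img,c,{"medium":[*f[0],.109]}))
print(robot.current_time_s(),robot.current_tool_pos(),robot.current_contact_force(),robot.current_torque(),robot.current_finger_gap())
```

```text
False
False 0.1925952572746924 87.78210997581482 [ 0.46452513 -0.27135328  0.07194084]
[ 0.5546 -0.2826  2.9955] 171.6 (np.float64(132.27345622024365), array([ 0.4594, -0.2687]), np.float64(171.45989946330107), array([0.016, 0.063]))
10.2833 [ 0.4638944  -0.2706641   0.17976837] [ 0.33502544 -0.48128728 -2.93253553] [0.03277111 0.25655876 0.00294513] 0.19375296424705887
```

View pics/lift.png

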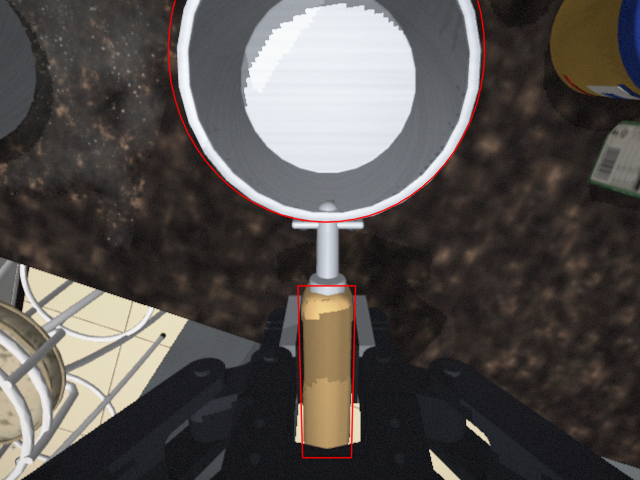

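The pan is held by its handle in line with the prediction, with perhaps 2–3° of nose-down sag. The rim is at about (330,60) and the grip at (326,370). Next I'll carry it over the large pan and lower it until it touches.

Run:
```python
from h import *
a=np.radians(199.5); g=np.array([.615,-.0196])+.0905*np.array([np.cos(a),np.sin(a)]); O=[180,0,19.5]
robot.line_to([*g,.18],O,.14); robot.pause(.1)
robot.line_to([*g,.10],O,.10)
hit=robot.line_to([*g,.073],O,.03,f_stop=6)
print(hit,robot.current_tool_pos(),robot.current_contact_force(),robot.current_torque(),robot.current_time_s())
img,c=shot("m"); cv2.imwrite("pics/place1.png",img[:,:,::-1])
```

```text
True [ 0.5292301  -0.04967232  0.07603046] [-0.81030383  0.11420497  5.04936111] [ 0.01946954 -0.06249877  0.01348383] 13.8833
```

View pics/place1.png

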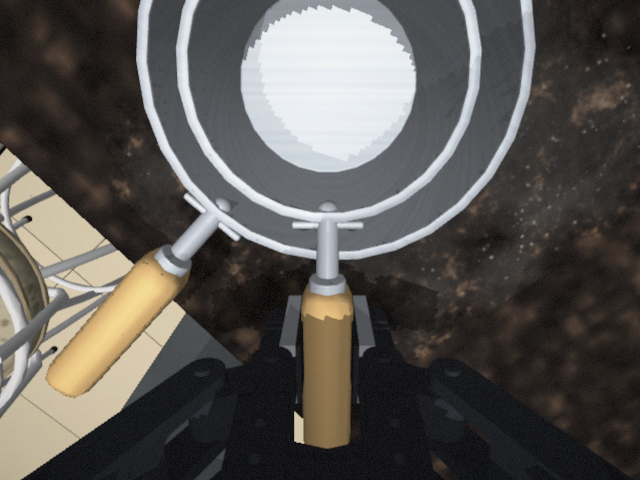

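It touched at z = 0.076, which is seated height. The medium rim sits clear inside the large rim, and the handles at (115,320) and (328,380) are about 43° apart. I'll release, retreat and look again.

Run:
```python
from h import *
import json
p=robot.current_tool_pos(); O=[180,0,19.5]
fingers.gripper_to(.42); robot.line_to([p[0],p[1],.115],O,.1); robot.line_to([p[0],p[1],.24],O,.2); robot.pause(.1)
img,c=shot("n"); P={}
for n,s,z in (("large",(.615,-.02,np.radians(156.5)),0),("medium",(.615,-.02,np.radians(199.5)),.004)):
    f=fit(n,img,c,s,z); print(n,np.round(f[0],4),np.degrees(f[0][2]).round(1),f[1:]); P[n]=[*f[0],z]
cv2.imwrite("pics/nest.png",draw(img,c,P)); json.dump(P,open("nest.json","w"))
print(robot.current_time_s(),np.round(robot.current_joint_positions(),1))
a=np.radians(163); g=np.array([.6842,.2128])+.078*np.array([np.cos(a),np.sin(a)])
b=np.radians(113); e=P["medium"][:2]+.078*np.array([np.cos(b),np.sin(b)])
for y in (0,180):
    for q,yy in ((g,163),(e,113)):
        for z in (.07,.19): 
            j=robot.inverse_kinematics([*q,z],[180,0,yy-y]); print(y,yy,z,None if j is None else np.round(j,0))
```

```text
large [ 0.6142 -0.0213  2.7243] 156.1 (np.float64(51.786262894427104), array([0.5079, 0.0259]), np.float64(156.50674419943144), array([0.022, 0.07 ]))
medium [ 0.614  -0.0195 -2.8101] -161.0 (np.float64(3.229364996021314), array([ 0.5191, -0.0521]), np.float64(-160.9235009458626), array([0.018, 0.066]))
15.7333 [-37.6  22.3  56.   91.9 -18.9  76.1 -49.5]
0 163 0.07 [-33.  38.  16.  82. -11.  61.  58.]
0 163 0.19 [-34.  33.  19.  74. -10.  75.  58.]
0 113 0.07 [-26.  33.  28.  95. -18.  57.  30.]
0 113 0.19 [-28.  26.  31.  87. -14.  71.  28.]
180 163 0.07 [ -53.   47.   52.   83.  -38.   68. -103.]
180 163 0.19 [ -54.   41.   56.   75.  -34.   81. -106.]
180 113 0.07 [ -47.   47.   65.   96.  -46.   68. -128.]
180 113 0.19 [ -50.   40.   71.   88.  -38.   80. -133.]
```

View pics/nest.png

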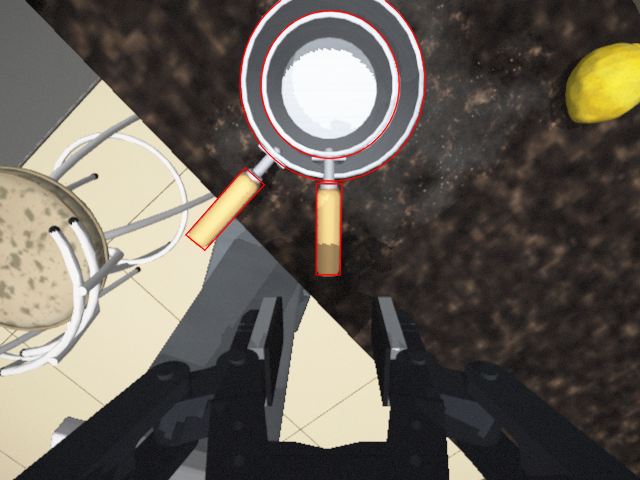

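The nest is concentric to about 2 mm, with the large handle at 156° and the medium at 199°. The small handle goes at 113°. I'll look at the small pan from above, then grasp and lift it.

Run:
```python
from h import *
robot.move_to([.63,.25,.25],[180,0,163]); robot.pause(.2)
img,c=shot("s"); f=fit("small",img,c,(.684,.213,np.radians(163)))
x,y,a=f[0]; print(np.round(f[0],4),np.degrees(a).round(1),f[1:]); cv2.imwrite("pics/small2.png",draw(img,c,{"small":f[0]}))
ok=np.hypot(x-.684,y-.213)<.008 and abs(np.degrees(a)-163)<5
if ok:
    g=np.array([x,y])+.078*np.array([np.cos(a),np.sin(a)]); O=[180,0,np.degrees(a)]
    robot.move_to([*g,.15],O); print(robot.line_to([*g,.075],O,.12,f_stop=12))
    fingers.gripper_to(0,80); print(robot.current_finger_gap(),robot.current_gripper_force(),robot.current_tool_pos())
    robot.line_to([*g,.19],O,.10); robot.pause(.2)
    print(robot.current_contact_force(),robot.current_torque(),robot.current_finger_gap(),robot.current_tool_pos(),np.degrees(a))
    img,c=shot("s"); o2=img[:,:,::-1]; cv2.imwrite("pics/smallb.png",np.hstack([cv2.resize(cv2.imread("pics/small2.png"),(400,300)),cv2.resize(o2,(400,300))]))
print(robot.current_time_s())
```

```text
[0.6836 0.2129 2.8362] 162.5 (np.float64(18.56944607662431), array([0.5955, 0.2406]), np.float64(162.37603614992267), array([0.019, 0.06 ]))
False
0.1942687155930209 79.21455144882202 [0.61030042 0.23663655 0.07659581]
[-0.09598804 -0.3247056  -1.33643338] [0.0381622  0.08688924 0.00872558] 0.19558386226821592 [0.60887439 0.23629542 0.1893102 ] 162.50088362449137
20.725
```

View pics/smallb.png

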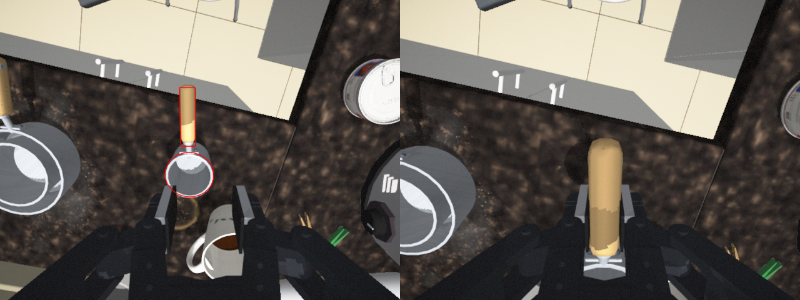

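The small pan is held square by its handle at (605,200) in the right half. I'll carry it over the nest and lower it.

Run:
```python
from h import *
a=np.radians(113); g=np.array([.614,-.0195])+.078*np.array([np.cos(a),np.sin(a)]); O=[180,0,113]
robot.line_to([*g,.19],O,.14); robot.pause(.1)
robot.line_to([*g,.11],O,.10)
hit=robot.line_to([*g,.0815],O,.03,f_stop=5)
p=robot.current_tool_pos(); print(hit,p,robot.current_contact_force(),robot.current_torque(),robot.current_time_s())
```

```text
True [0.58307741 0.05252142 0.08466608] [-1.19160902  0.31780637  4.72027516] [-0.09793464  0.02197386 -0.04233636] 24.0333
```

Contact came at 0.0847, and the expected seated height was 0.0846. I'll release, retreat and check.

Run:
```python
from h import *
p=robot.current_tool_pos(); O=[180,0,113]
fingers.gripper_to(.42); robot.line_to([p[0],p[1],.13],O,.1); robot.line_to([p[0],p[1],.28],O,.2)
robot.move_to([.60,.06,.30],[180,0,92]); robot.pause(.2)
img,c=shot("n"); P={}
for n,s,z in (("large",(.615,-.02,np.radians(156.5)),0),("medium",(.614,-.02,np.radians(199)),.004),("small",(.614,-.02,np.radians(113)),.008)):
    f=fit(n,img,c,s,z); print(n,np.round(f[0],4),np.degrees(f[0][2]).round(1),f[1:]); P[n]=[*f[0],z]
o=draw(img,c,P); u=proj([.6,0,.06],c)[0].astype(int); x0,y0=np.clip(u-[150,130],0,[340,220])
cv2.imwrite("pics/final.png",cv2.resize(o[y0:y0+260,x0:x0+300],None,fx=2.2,fy=2.2)); print(robot.current_time_s())
```

```text
large [ 0.6152 -0.02    2.7095] 155.2 (np.float64(12.806090701587708), array([0.5068, 0.0307]), np.float64(156.9207418763429), array([0.02 , 0.065]))
medium [ 0.6004 -0.0128 -2.7536] -157.8 (np.float64(23.5408725577965), array([ 0.5166, -0.0454]), np.float64(-154.4064682921241), array([0.019, 0.065]))
small [ 0.6134 -0.0185  1.9503] 111.7 (np.float64(4.123777490162165), array([0.5821, 0.0604]), np.float64(111.98276955721063), array([0.02 , 0.066]))
26.55
```

View pics/final.png

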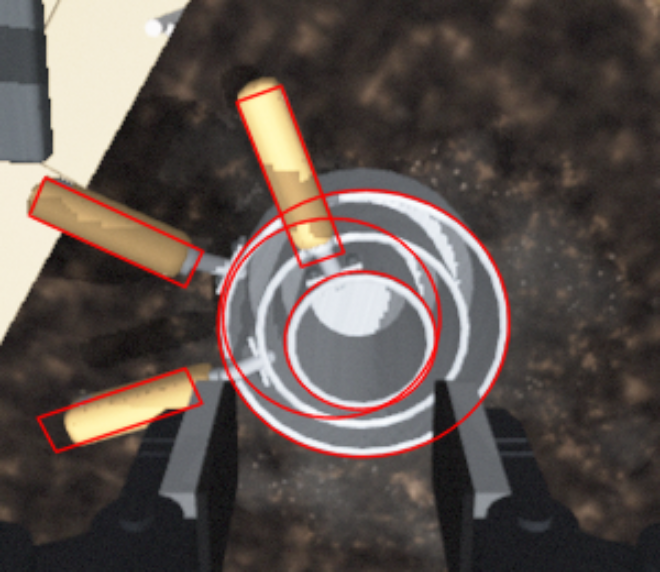

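The picture shows three nested rims centred at about (362,330), with the handles fanned to one side at about 112°, 156° and 199°. The medium overlay is only a bad fit, because a finger hides part of its grip; its real rim is concentric. The arm is clear, so I'll hand it in.

```bash
python3 -c "
from station import workorder
print(workorder.close_job())"
```

```text
the job is handed in; nothing more can be done
None
```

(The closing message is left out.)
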